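Sort the film and charge the battery after a shoot

ROBOT

A 6-joint arm with a two-finger parallel gripper is mounted at the origin on a cart in front of the work surface, level with it; the furniture and walls round the work are solid. World frame = base frame: x ahead of the robot, y to its left, z up, the work surface at z = 0. Lengths are in m, angles in degrees, forces in N, time in s.
With the tool pointing down it reaches from about 0.375 to 0.9 m from the base axis. Payload 3.1 kg.
Tool frame: the origin (TCP) lies midway between the tips of the shut fingers; the grasp point (between the pads) lies 19 mm behind it (bot.hold_point_z is the distance from the TCP to the grasp point, in m); z points along the fingers, y is the line along which they close (so a half turn about z gives the same grasp; the last joint's range is limited). The gripper opens to 87 mm and grips with 3 to 60 N. Pads are 19 mm wide; open, the fingers measure 117 mm over their backs; the gripper's body (75 mm by 190 mm) begins 51 mm behind the grasp point.
Start: joints at [53.428, 30.224, 82.088, -0, 67.689, -10.227], TCP at [0.277, 0.56, 0.223] pointing down, gripper open.
Joint ranges: [-176.69, 176.69], [-43.24, 126.21], [12.49, 139.97], [-82, 262], [0, 151.66], [-163.58, 163.58]. Speed limits (degrees/s): [159.86, 159.86, 180, 180, 180, 180].

INTERFACE

Orientations are given as a 3x3 rotation matrix whose columns are the frame's x, y, z axes.
In Python, from rig import read_state, optics, order, bot gives the robot as it stands.
- The arm moves only by the tool drive_tool, never from a script. Its argument "steps" is a list of rows, each a list of 7 numbers: the finger opening in mm, from 0 to 87, then the shift along the tool's x, y, z normalised to -1 to 1, where 1 is 0.12 m, then the turn, a rotation vector about the tool's x, y, z normalised to -1 to 1, where 1 is 1.5 rad. In form: [[jaw, tx, ty, tz, ax, ay, az], ...]. A call has 1 to 8 rows; each row is the pose to reach, as a shift and turn from the pose commanded when the call began, along the tool's axes at that moment; what a row does not reach only later rows make up. A row lasts 1/10 s, in which the tool goes at most 50 mm and 8.59 degrees, less where a joint would pass 70% of its speed; a pose out of reach is approached as far as the arm can. A call with a number of a shift or a turn outside -1 to 1 is refused whole. A call with a gripper value outside its range is refused whole. The fingers move at their own pace and stop on an object; the grip force is fixed at half the most. Time passes only in rows, so rows that repeat a pose let the fingers close. It gives the time, the measured TCP pose, the force, the opening and the grip force at its end, in the units of the state.
- read_state(): the state, without advancing time (a new reading comes with each control period).
- optics.capture(name): name is "scene" or "side" or "wrist"; returns a dict with "color" (400x640x3 uint8, blue, green, red), "range_z" (400x640 float32, m along the optical axis (not along the pixel's ray), 0 where there is no reading), "fx", "fy", "cx", "cy" (pixels), "D" ([k1, k2, p1, p2, k3] as OpenCV has them; the pictures are not rectified), "rvec" (rotation vector, rad) and "tvec" (3), from world to camera coordinates, as OpenCV has them. Camera axes: x right, y down, z forward; pixel columns grow to the right and rows downward; lengths in m; the calibration is good to about 2 mm. A picture is of the moment at which its call begins.
- order.hand_in(): hands the job in; it is judged then, once.
The state is a dict: "time_s": time; "joint_positions": joint angles; "qvel": joint speeds; "tau": joint torques, N m; "position": TCP position; "tcp_rot": TCP orientation; "force": force on the tool from outside, world axes, zero at the start; "moment": the same for the moment, N m; "opening": opening from 0.0 (shut) to 1.0 (fully open); "grasp_force": force on a finger pad.
Only numpy, scipy, OpenCV 4.12 (cv2) and the standard library are available. Lean on these libraries where they do the work, as an engineer would, in place of code of your own. Each camera call takes 0.05 s, during which the arm holds its last target. There are 200 camera calls.

TASK

Clear up the things from the camera bag: stand the two shot films (white cans, orange lids) upright in the cells of the cardboard lab carton, stand the two fresh films (black cans, grey lids) upright in the bays of the grey film tray, one can to a cell, and lay the camera battery flat in the pocket of the black charger. Leave the earbud case and the USB stick where they lie.

Things in the scene. Friction and masses are not known exactly. Their poses are not given: they have to be found in the camera images.
- shot_a: White film can, a round tub with a press-on lid, standing upright; 52 mm tall, body 31 mm and lid 34 mm in diameter (the lid is the top 7 mm). Origin at the centre of its underside, z up through the lid. Orange lid: a shot film. Alike with shot_b.
- shot_b: White film can, a round tub with a press-on lid, standing upright; 52 mm tall, body 31 mm and lid 34 mm in diameter (the lid is the top 7 mm). Origin at the centre of its underside, z up through the lid. Orange lid: a shot film. Alike with shot_a.
- fresh_a: Black film can, a round tub with a press-on lid, standing upright; 52 mm tall, body 31 mm and lid 34 mm in diameter (the lid is the top 7 mm). Origin at the centre of its underside, z up through the lid. Grey lid: a fresh film. Alike with fresh_b.
- fresh_b: Black film can, a round tub with a press-on lid, standing upright; 52 mm tall, body 31 mm and lid 34 mm in diameter (the lid is the top 7 mm). Origin at the centre of its underside, z up through the lid. Grey lid: a fresh film. Alike with fresh_a.
- camera_battery: Black camera battery, a flat block 52 mm (own x) by 36 mm (own y) by 16 mm thick, lying flat on the desk. Origin at the centre of its underside, z up.
- lab_carton: Open kraft card carton, fixed, 54 (own x) x 105 (own y) x 28 mm tall, walls 3 mm, inner floor at z = 3 mm, orange strip on its -x side. Two open cells side by side along own y, 48 mm square, centres at x = 0, y = +-25.5 mm. Four flaps slope outward and down from its rim, reaching 23 mm out. Origin: centre of its underside, z up.
- film_tray: Grey plastic film tray, fixed, 54 (own x) x 105 (own y) x 28 mm tall, walls 3 mm, inner floor at z = 3 mm with blue felt. Two open cells side by side along own y, 48 mm square, centres at x = 0, y = +-25.5 mm. Origin: centre of its underside, z up.
- charger: Black charger, fixed; base 100 (own x: -37 to +63) x 70 x 14 mm. Origin: on the desk under the middle of its grey-floored pocket, z up. Pocket: floor at z = 14 mm, 58 (own x) x 42 mm, sides flaring to a rim at z = 21 mm. The battery's 52 mm length goes along charger x, either end first. Head with brass contacts behind it, x = +35 to +61, z up to 23 mm.
- earbud_case: White earbud case, 48 x 58 mm, 24 mm tall, a bystander: not to be moved. Origin at the centre of its underside.
- usb_stick: Dark USB stick with a metal plug, 18 mm (own x) by 52 mm (own y), 8 mm high, lying flat, a bystander: not to be moved. Origin at the centre of its underside.

How it is judged:
By the outcome, as a careful person would: the job done as asked, in the order asked, and still so for the second after the job is handed in, with the robot touching nothing.
It also fails if it takes over 131 s, if anything falls off the work surface, if the arm or the gripper's body presses on something with over 40 N, if the wrist force passes 120 N, or if a joint passes its speed limit or range.

## Working session

There is one attempt and no reset: what is moved stays moved. The work goes in short steps, Python scripts to look and compute and a tool call to move; the robot and the scene stay as the last step left them, time stands still between calls to the robot, and variables do not carry over. Pictures are saved under pics/ and viewed, at most 14 in all, crops included, and the job is handed in when it is done.

Besides the shell and the picture viewer there is one more tool, called after "Request:" as a command line: name --pt "numbers of a row" for each row, then --argument value for the rest. drive_tool: Moves the arm, as the interface text tells. Scaled input: -1 to 1 covers 0.12 m each way for a shift and 1.5 rad each way for a turn. Its arguments: {"type":"object","properties":{"steps":{"type":"array"}},"required":["steps"]}

```bash
mkdir -p pics; ls; cat > h.py <<'E'
import numpy as np, cv2
from rig import read_state, optics, order, bot
def cam(n):
    c=optics.capture(n); c['K']=np.array([[c['fx'],0,c['cx']],[0,c['fy'],c['cy']],[0,0,1.]])
    c['R']=cv2.Rodrigues(np.array(c['rvec'],float))[0]; c['t']=np.array(c['tvec'],float).ravel(); return c
def rays(c,uv):
    p=cv2.undistortPoints(np.array(uv,float).reshape(-1,1,2),c['K'],np.array(c['D'],float)).reshape(-1,2)
    return np.c_[p,np.ones(len(p))]
def onz(c,uv,z):
    d=rays(c,uv)@c['R']; o=-c['R'].T@c['t']; return o+d*((z-o[2])/d[:,2])[:,None]
def cloud(c):
    v,u=np.mgrid[0:400,0:640]; uv=np.c_[u.ravel(),v.ravel()]
    p=rays(c,uv)*c['range_z'].ravel()[:,None]
    return ((p-c['t'])@c['R']).reshape(400,640,3)
E
python3 - <<'E'
from h import *
for n in('scene','side','wrist'):
    c=cam(n); cv2.imwrite(f'pics/{n}0.png',c['color']); print(n,c['fx'],(-c['R'].T@c['t']).round(3),c['R'][2].round(2))
print(read_state())
E
```

```text
pics
scene 385.6240451153498 [-0.115 -0.59   0.473] [ 0.71  0.52 -0.47]
side 389.33498835020373 [ 0.476 -0.936  0.625] [ 0.04  0.81 -0.59]
wrist 292.4482290640676 [0.217 0.588 0.384] [ 0.22 -0.11 -0.97]
{'time_s': 0.15, 'joint_positions': array([ 5.34296634e+01,  3.02675167e+01,  8.21403376e+01, -4.05628823e-04,
        6.76900919e+01, -1.02273261e+01]), 'qvel': array([ 0.0180909 , -0.25367837, -0.2753943 ,  0.06808883,  0.01177967,
        0.06082916]), 'tau': array([ 8.72957535e-04, -4.40428376e+01, -1.76843780e+01,  6.33942126e-02,
        5.51977346e-02, -9.34762079e-05]), 'position': array([0.27696851, 0.55963998, 0.22178349]), 'tcp_rot': array([[-8.96154620e-01,  4.43740769e-01, -1.01326604e-03],
       [ 4.43741826e-01,  8.96153612e-01, -1.37683342e-03],
       [ 2.97084899e-04, -1.68348415e-03, -9.99998539e-01]]), 'force': array([0.62563193, 0.9091499 , 0.01715783]), 'moment': array([ 0.0046702 , -0.03135077, -0.058818  ]), 'grasp_force': 0.0, 'opening': 1.0001030573671357}
```

View pics/scene0.png

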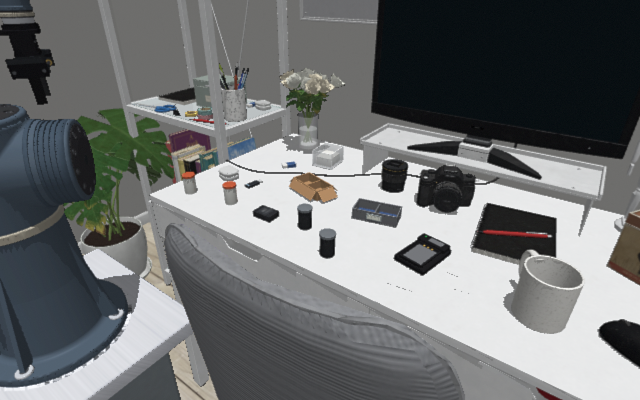

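View pics/side0.png

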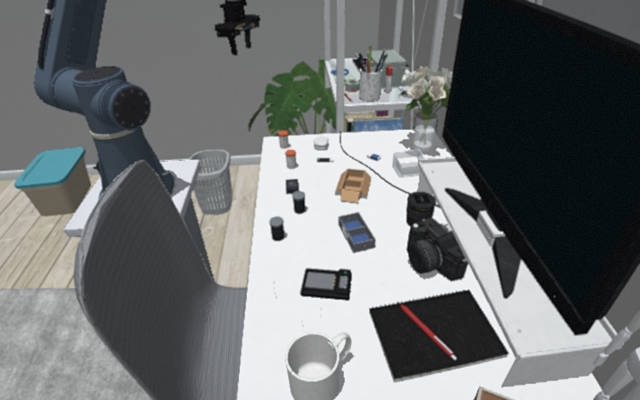

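View pics/wrist0.png

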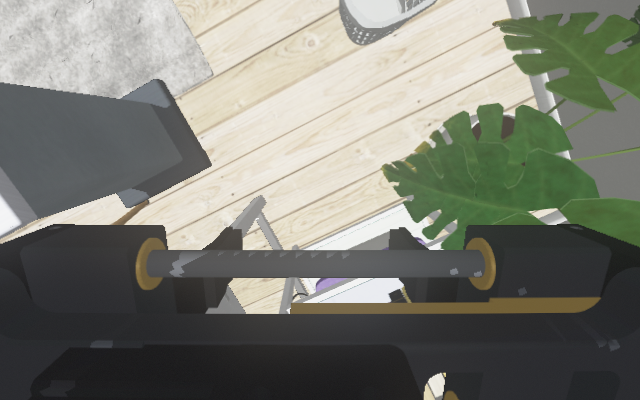

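Scene view: shot cans at (190,183) and (230,193), fresh cans at (305,217) and (327,243), battery (265,213), carton (313,187), tray (376,212) and charger (423,252). The USB stick is at (254,184) and the earbud case at (229,173). The wrist view shows only the floor beside the desk.

```bash
python3 - <<'E'
from h import *
ims=[]
for n in('scene','side'):
    c=cam(n); P=cloud(c); ok=(c['range_z']>0)
    Z=P[...,2]; roi=ok&(P[...,0]>.2)&(P[...,0]<.85)&(P[...,1]>-.5)&(P[...,1]<.7)
    m=(roi&(Z>.005)&(Z<.07)).astype(np.uint8)
    print(n,'desk z',np.median(Z[roi&(abs(Z)<.01)]).round(4))
    k,L,S,C=cv2.connectedComponentsWithStats(m)
    for i in range(1,k):
        if S[i,4]<25: continue
        q=P[L==i]; z=np.percentile(q[:,2],95); b=c['color'][L==i].mean(0).round()
        top=q[q[:,2]>z-.004]; r=cv2.minAreaRect((top[:,:2]*1000).astype(np.float32))
        print(C[i].round(),S[i,4],'ztop',z.round(4),'mean',q[:,:2].mean(0).round(3),'toprect',np.round(r[0]),np.round(r[1]),round(r[2]),b)
    s=cv2.resize(c['color'][140:300,160:460] if n=='scene' else c['color'][120:310,240:440],None,fx=2.66,fy=2.66,interpolation=cv2.INTER_CUBIC)
    cv2.imwrite(f'pics/{n}1.png',s)
E
```

```text
scene desk z -0.0002
[304. 138.] 211 ztop 0.0662 mean [0.843 0.151] toprect [842. 153.] [ 9. 47.] 6 [142. 144. 142.]
[222. 150.] 224 ztop 0.0662 mean [0.611 0.288] toprect [615. 295.] [24. 23.] 6 [132. 132. 131.]
[327. 155.] 646 ztop 0.0495 mean [0.78  0.014] toprect [787.  20.] [84. 69.] 5 [171. 170. 169.]
[368. 159.] 249 ztop 0.066 mean [ 0.81  -0.109] toprect [ 809. -108.] [63.  4.] 0 [133. 133. 132.]
[289. 164.] 62 ztop 0.0129 mean [0.697 0.097] toprect [699.  98.] [23. 41.] 46 [156. 134. 121.]
[393. 178.] 554 ztop 0.0677 mean [ 0.734 -0.223] toprect [ 735. -223.] [28. 64.] 23 [34. 34. 34.]
[228. 173.] 229 ztop 0.0255 mean [0.535 0.183] toprect [540. 191.] [55. 44.] 75 [175. 175. 174.]
[189. 182.] 256 ztop 0.0523 mean [0.416 0.198] toprect [419. 204.] [31. 33.] 29 [104. 114. 141.]
[313. 187.] 848 ztop 0.0278 mean [ 0.604 -0.06 ] toprect [612. -53.] [113.  62.] 72 [ 86. 115. 146.]
[253. 183.] 65 ztop 0.009 mean [0.546 0.098] toprect [549.  97.] [19. 54.] 83 [96. 92. 88.]
[445. 194.] 1469 ztop 0.0678 mean [ 0.719 -0.365] toprect [ 723. -367.] [ 51. 128.] 28 [35. 34. 34.]
[230. 192.
[... 1567 characters left out ...]
154.]
[295. 195.] 429 ztop 0.0531 mean [ 0.455 -0.108] toprect [ 463. -143.] [34. 30.] 88 [82. 78. 75.]
[418. 213.] 410 ztop 0.0679 mean [ 0.744 -0.236] toprect [ 750. -231.] [37. 68.] 70 [44. 44. 44.]
[356. 232.] 872 ztop 0.03 mean [ 0.595 -0.256] toprect [ 593. -252.] [ 55. 108.] 14 [102.  91.  85.]
[276. 228.] 293 ztop 0.0535 mean [ 0.41  -0.248] toprect [ 409. -241.] [32. 30.] 89 [83. 80. 76.]
[433. 258.] 1587 ztop 0.0687 mean [ 0.736 -0.384] toprect [ 731. -377.] [ 54. 132.] 37 [41. 40. 39.]
[326. 283.] 1437 ztop 0.0259 mean [ 0.512 -0.406] toprect [ 512. -398.] [65. 97.] 78 [80. 78. 76.]
[428. 306.] 1871 ztop 0.0175 mean [ 0.703 -0.479] toprect [ 694. -474.] [213.  52.] 0 [41. 41. 44.]
```

View pics/scene1.png

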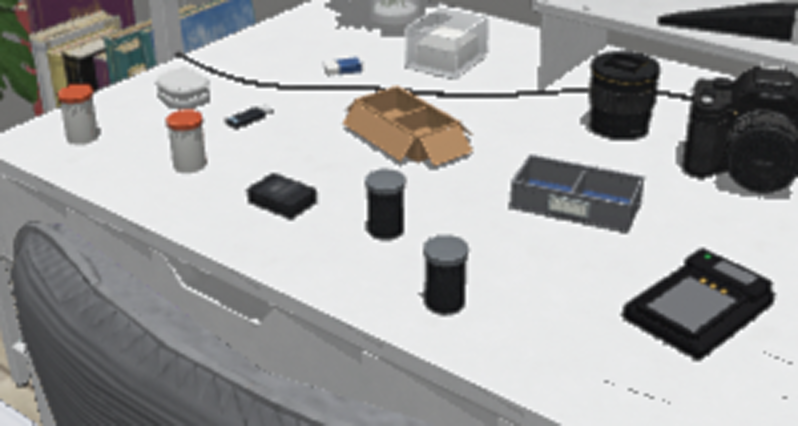

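View pics/side1.png

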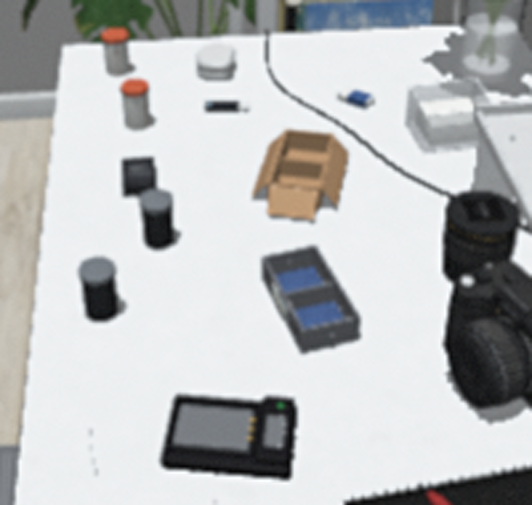

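The crops show both open 2-cell boxes. The carton's long axis is about 73° and the tray's about 103°, and the charger's head points to world +x. Next I check for obstacles on the way in and refine the charger and battery.

```bash
cat > plan.py <<'E'
import numpy as np,sys
# usage: plan.py yaw x y z [x y z ...] : normalised shifts between successive points, tool y at yaw (deg)
a=[float(v) for v in sys.argv[1:]]; s,c=np.sin(np.radians(a[0])),np.cos(np.radians(a[0]))
p=np.array(a[1:]).reshape(-1,3)
if len(p)==1:
    from rig import read_state; p=np.vstack([read_state()['position'],p])
for d in np.diff(p,axis=0): print((np.array([d@[-s,c,0],d@[c,s,0],-d[2]])/.12).round(3))
E
python3 - <<'E'
from h import *
for n in('scene','side'):
    c=cam(n); P=cloud(c); ok=c['range_z']>0
    q=P[ok&(P[...,2]>.1)&(P[...,2]<.45)&(P[...,0]>.2)&(P[...,0]<.9)&(P[...,1]>-.45)&(P[...,1]<.75)]
    H,xe,ye=np.histogram2d(q[:,0],q[:,1],bins=[np.arange(.2,.95,.05),np.arange(-.45,.8,.05)])
    print(n); print([f"{xe[i]:.2f},{ye[j]:.2f}:{int(H[i,j])}" for i,j in np.argwhere(H>4)])
    # charger pocket floor: grey at z~14mm ; battery top
    g=c['color'].astype(int); Z=P[...,2]
    for nm,(x,y),zz,lo,hi in(('pocket',(.505,-.4),.014,85,150),('batt',(.445,-.039),.016,0,90)):
        m=(np.hypot(P[...,0]-x,P[...,1]-y)<.06)&(g.mean(-1)>lo)&(g.mean(-1)<hi)&(abs(Z-zz)<.006)
        k,L,S,C=cv2.connectedComponentsWithStats(m.astype(np.uint8)); i=1+S[1:,4].argmax()
        ct,_=cv2.findContours((L==i).astype(np.uint8),0,1); w=onz(c,ct[0].reshape(-1,2),zz)
        print(nm,S[i,4],cv2.minAreaRect((w[:,:2]*1000).astype(np.float32)))
E
```

```text
scene
['0.20,0.45:545', '0.20,0.50:528', '0.20,0.55:44', '0.25,0.45:292', '0.25,0.50:1407', '0.25,0.55:38', '0.25,0.60:7', '0.30,0.50:76', '0.30,0.55:148', '0.30,0.60:87', '0.60,0.25:1359', '0.60,0.30:203', '0.60,0.35:68', '0.60,0.40:54', '0.60,0.45:54', '0.60,0.50:72', '0.60,0.55:53', '0.60,0.60:62', '0.60,0.65:42', '0.60,0.70:39', '0.65,0.25:17', '0.65,0.30:398', '0.65,0.35:60', '0.65,0.40:165', '0.65,0.45:39', '0.65,0.50:29', '0.65,0.55:33', '0.65,0.60:38', '0.65,0.65:8', '0.65,0.70:30', '0.70,-0.40:21', '0.70,-0.35:5', '0.70,0.25:26', '0.70,0.30:443', '0.70,0.35:66', '0.70,0.50:16', '0.70,0.55:43', '0.70,0.60:70', '0.70,0.65:66', '0.70,0.70:67', '0.75,-0.45:66', '0.75,-0.40:66', '0.75,-0.35:58', '0.75,-0.30:54', '0.75,-0.25:50', '0.75,-0.20:50', '0.75,-0.15:48', '0.75,-0.10:13', '0.75,0.05:33', '0.75,0.10:41', '0.75,0.15:81', '0.75,0.25:14', '0.75,0.30:108', '0.75,0.35:52', '0.75,0.40:30', '0.75,0.45:24', '0.75,0.50:284', '0.75,0.55:126', '0.75,0.60:53', '0.75,0.65:45', '0.75,0.70:38', '0.80,-0.45:3812', '0.80,-0.40:3579', '0.80,-0.35:3132', '0.80,-0.30:2817', '0.80,-0.25:2463', 
[... 1863 characters left out ...]
80,-0.10:54', '0.80,0.05:244', '0.80,0.10:291', '0.80,0.15:126', '0.80,0.20:15', '0.80,0.25:40', '0.80,0.30:87', '0.80,0.35:138', '0.80,0.40:261', '0.80,0.45:47', '0.80,0.50:34', '0.80,0.55:18', '0.85,-0.45:44', '0.85,-0.35:26', '0.85,-0.30:16', '0.85,-0.25:46', '0.85,-0.20:40', '0.85,-0.15:93', '0.85,-0.10:10', '0.85,0.05:237', '0.85,0.10:310', '0.85,0.15:131', '0.85,0.20:92', '0.85,0.25:6', '0.85,0.30:38', '0.85,0.35:18', '0.85,0.40:125', '0.85,0.45:17', '0.85,0.50:7']
pocket 409 ((500.15704345703125, -393.04595947265625), (39.75517272949219, 57.75466537475586), 78.20157623291016)
batt 125 ((446.6952209472656, -46.68013381958008), (29.93014907836914, 58.319339752197266), 2.931753635406494)
```

Request:
drive_tool --pt "60 -0.2 -0.2 0.1 0 0 0.09" --pt "60 -0.4 -0.4 0.2 0 0 0.18" --pt "60 -0.6 -0.6 0.2 0 0 0.27" --pt "60 -0.8 -0.71 0.2 0 0 0.36" --pt "60 -0.8 -0.71 0.2 0 0 0.45" --pt "60 -0.8 -0.71 0.2 0 0 0.54" --pt "60 -0.8 -0.71 0.2 0 0 0.63" --pt "60 -0.8 -0.71 0.2 0 0 0.7"

```text
time_s: 1.15
position: [0.3257, 0.441, 0.1987]
tcp_rot: [[-0.056, 0.998, 0.0], [0.998, 0.056, 0.0], [0.0, 0.0, -1.0]]
force: [-0.9, 0.2, -0.1]
opening: 0.693
grasp_force: 0.0
```

Request:
drive_tool --pt "60 -0.3 0.1 0.05 0 0 0.08" --pt "60 -0.6 0.2 0.1 0 0 0.16" --pt "60 -0.9 0.3 0.2 0 0 0.235" --pt "60 -1 0.4 0.3 0 0 0.235" --pt "60 -1 0.4 0.3 0 0 0.235"

```text
time_s: 1.65
position: [0.3816, 0.3225, 0.1616]
tcp_rot: [[0.291, 0.957, -0.001], [0.957, -0.291, -0.001], [-0.001, -0.001, -1.0]]
force: [-0.3, 0.8, -0.8]
opening: 0.691
grasp_force: 0.0
```

```bash
python3 - <<'E'
from h import *
for n in('wrist','scene','side'):
    c=cam(n); h=cv2.cvtColor(c['color'],cv2.COLOR_BGR2HSV)
    m=((h[...,0]<14)&(h[...,1]>170)&(h[...,2]>120)).astype(np.uint8)
    k,L,S,C=cv2.connectedComponentsWithStats(m)
    for i in range(1,k):
        if S[i,4]>20: print(n,C[i],S[i],onz(c,C[i],.049).round(4))
    if n=='wrist': cv2.imwrite('pics/w1.png',c['color'])
E
python3 plan.py -16.9 .42 .203 .09
```

```text
scene [188.2962963  174.42592593] [183 172  12   6  54] [[0.4238 0.2072 0.049 ]]
scene [229.33333333 184.79166667] [224 182  11   6  48] [[0.4446 0.0763 0.049 ]]
scene [512.69402985 233.08955224] [484 230  63   7 134] [[ 0.6236 -0.5323  0.049 ]]
side [439.73913043 345.2173913 ] [434 339  12  13  23] [[ 0.6862 -0.5855  0.049 ]]
[-0.876  0.608  0.608]
```

View pics/w1.png

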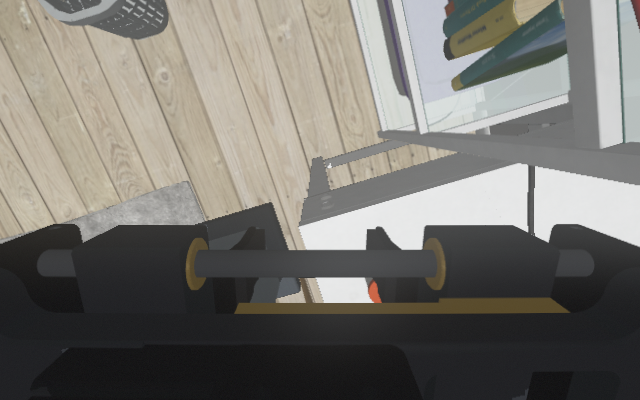

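The wrist camera looks along tool +x, toward the shelf, so it can't see the work here. An orange lid just shows at (375,292). I'll rely on the fixed cameras.

Request:
drive_tool --pt "60 -0.35 0.25 0.2 0 0 0" --pt "60 -0.7 0.5 0.4 0 0 0" --pt "60 -0.865 0.61 0.6 0 0 0" --pt "60 -0.865 0.61 0.6 0 0 0" --pt "60 -0.865 0.61 0.6 0 0 0" --pt "60 -0.865 0.61 0.8 0 0 0" --pt "60 -0.865 0.61 1 0 0 0" --pt "60 -0.865 0.61 1 0 0 0"

```text
time_s: 2.6
position: [0.4197, 0.2054, 0.0418]
tcp_rot: [[0.285, 0.959, -0.002], [0.959, -0.285, -0.0], [-0.001, -0.002, -1.0]]
force: [-0.1, 0.8, 0.8]
opening: 0.691
grasp_force: 0.0
```

```bash
python3 plan.py -16.9 .4205 .204 .027; python3 plan.py -16.9 .4205 .204 .027 .4205 .204 .1 .621 -.029 .1; python3 - <<'E'
from h import *
c=cam('side');cv2.imwrite('pics/s2.png',cv2.resize(c['color'][60:210,220:380],None,fx=4,fy=4))
E
```

```text
[-0.01   0.01   0.124]
[ 0.     0.    -0.608]
[-1.372  2.163 -0.   ]
```

View pics/s2.png

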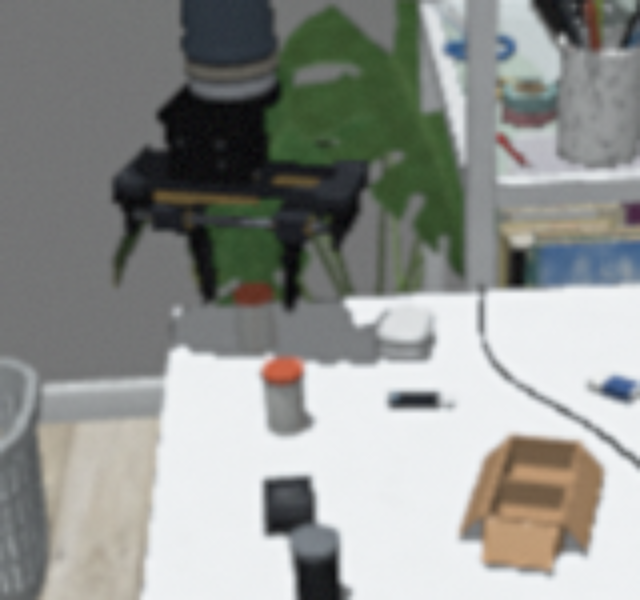

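Fingers at (205,290) and (290,290) straddle the lid at (253,293), as intended.

Request:
drive_tool --pt "60 0 0 0.06 0 0 0" --pt "60 0 0 0.12 0 0 0" --pt "20 0 0 0.12 0 0 0" --pt "20 0 0 0.12 0 0 0" --pt "20 0 0 0.12 0 0 0" --pt "20 0 0 0.12 0 0 0" --pt "20 0 0 0.12 0 0 0" --pt "20 0 0 0.12 0 0 0"

```text
time_s: 3.45
position: [0.4213, 0.2038, 0.0283]
tcp_rot: [[0.288, 0.958, 0.0], [0.958, -0.288, 0.0], [0.0, 0.0, -1.0]]
force: [-0.3, -0.2, 0.9]
opening: 0.365
grasp_force: 30.0
```

Request:
drive_tool --pt "20 0 0 -0.15 0 0 0" --pt "20 0 0 -0.4 0 0 0" --pt "20 0 0 -0.62 0 0 0" --pt "20 -0.15 0.25 -0.62 0 0 0" --pt "20 -0.3 0.5 -0.62 0 0 0" --pt "20 -0.45 0.75 -0.62 0 0 0" --pt "20 -0.63 1 -0.62 0 0 0" --pt "20 -0.63 1 -0.62 0 0 0"

```text
time_s: 4.25
position: [0.5188, 0.0936, 0.1029]
tcp_rot: [[0.292, 0.957, 0.006], [0.957, -0.292, -0.001], [0.001, 0.006, -1.0]]
force: [-0.8, -0.0, -0.9]
opening: 0.367
grasp_force: 30.0
```

```bash
python3 plan.py -16.7 .621 -.029 .1; python3 - <<'E'
from h import *
c=cam('side');cv2.imwrite('pics/s3.png',cv2.resize(c['color'][60:210,240:400],None,fx=3,fy=3)); print(read_state()['opening'],read_state()['position'])
E
```

```text
[-0.734  1.109  0.025]
0.3632328550930979 [0.51603683 0.0951245  0.10257389]
```

View pics/s3.png

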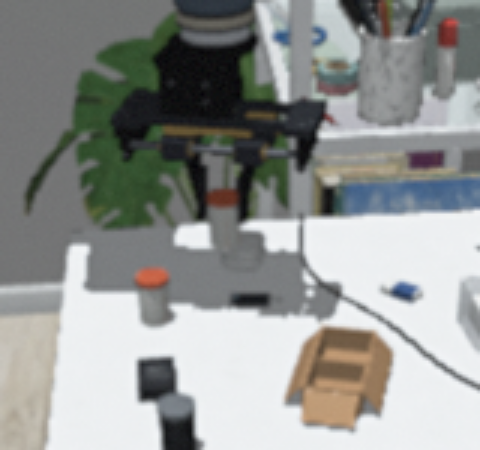

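The can hangs upright in the fingers, with its lid at (222,198).

Request:
drive_tool --pt "20 -0.18 0.25 0 0 0 0" --pt "20 -0.36 0.5 0 0 0 0" --pt "20 -0.54 0.75 0 0 0 0" --pt "20 -0.73 1 0 0 0 0" --pt "20 -0.73 1 0 0 0 0" --pt "20 -0.73 1 0 0 0 0"

```text
time_s: 4.9
position: [0.6029, -0.021, 0.102]
tcp_rot: [[0.288, 0.958, -0.002], [0.958, -0.288, 0.001], [0.0, -0.003, -1.0]]
force: [-0.2, 0.1, -1.5]
opening: 0.365
grasp_force: 30.0
```

```bash
python3 plan.py -16.9 .621 -.029 .0325; python3 - <<'E'
from h import *
a=cam('side')['color'][110:230,290:410];b=cam('scene')['color'][110:230,250:370]
cv2.imwrite('pics/s4.png',cv2.resize(np.hstack([a,b]),None,fx=3.3,fy=3.3)); print(read_state()['opening'],read_state()['position'])
E
```

```text
[-0.02   0.164  0.579]
0.3639512483016531 [ 0.60200587 -0.01983345  0.10200499]
```

View pics/s4.png

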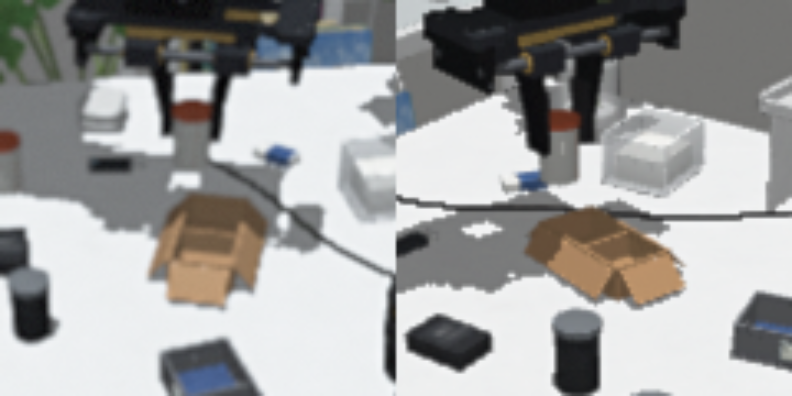

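Both views show the can upright over the far half of the carton.

Request:
drive_tool --pt "20 -0.02 0.16 0 0 0 0" --pt "20 -0.02 0.16 0.15 0 0 0" --pt "20 -0.02 0.16 0.3 0 0 0" --pt "20 -0.02 0.16 0.42 0 0 0" --pt "20 -0.02 0.16 0.5 0 0 0" --pt "20 -0.02 0.16 0.55 0 0 0" --pt "20 -0.02 0.16 0.58 0 0 0" --pt "20 -0.02 0.16 0.58 0 0 0"

```text
time_s: 5.8
position: [0.6216, -0.0292, 0.0328]
tcp_rot: [[0.287, 0.958, -0.0], [0.958, -0.287, 0.0], [-0.0, -0.0, -1.0]]
force: [-0.3, -0.2, -0.1]
opening: 0.367
grasp_force: 30.0
```

Request:
drive_tool --pt "55 0 0 0 0 0 0" --pt "55 0 0 0 0 0 0" --pt "55 0 0 0 0 0 0" --pt "55 0 0 -0.2 0 0 0" --pt "55 0 0 -0.4 0 0 0" --pt "55 0 0 -0.62 0 0 0" --pt "55 0.2 -0.3 -0.62 0 0 0" --pt "55 0.3 -0.6 -0.62 0 0 0"

```text
time_s: 6.6
position: [0.5644, 0.0263, 0.109]
tcp_rot: [[0.288, 0.957, 0.005], [0.958, -0.288, -0.0], [0.001, 0.005, -1.0]]
force: [-0.4, 0.2, -0.9]
opening: 0.633
grasp_force: 0.0
```

```bash
python3 plan.py -16.7 .4448 .0755 .1;python3 - <<'E'
from h import *
a=cam('side')['color'][110:230,290:410];b=cam('scene')['color'][110:230,250:370]
cv2.imwrite('pics/s5.png',cv2.resize(np.hstack([a,b]),None,fx=3.3,fy=3.3))
E
```

```text
[ 0.106 -1.073  0.075]
```

View pics/s5.png

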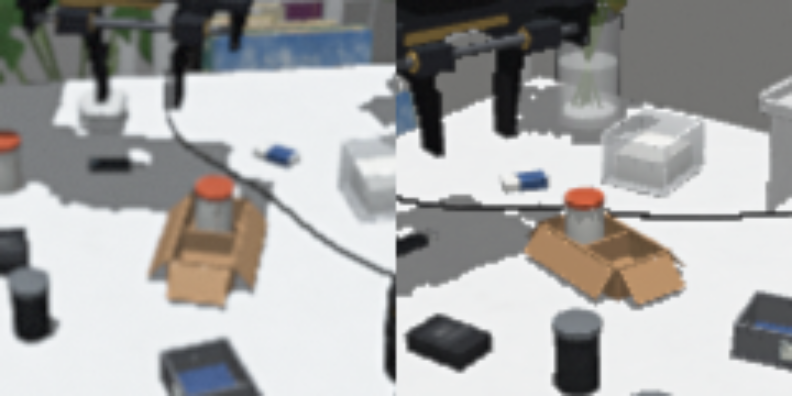

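Shot_a stands upright in the far cell (lid at (215,187) in the left view). Next is shot_b.

Request:
drive_tool --pt "55 0.03 -0.25 0 0 0 0" --pt "55 0.06 -0.5 0 0 0 0" --pt "55 0.1 -0.75 0 0 0 0" --pt "55 0.1 -1 0.05 0 0 0" --pt "55 0.1 -1 0.05 0 0 0" --pt "55 0.1 -1 0.05 0 0 0"

```text
time_s: 7.3
position: [0.4524, 0.0718, 0.1017]
tcp_rot: [[0.287, 0.958, 0.002], [0.958, -0.287, -0.0], [0.0, 0.002, -1.0]]
force: [0.6, -0.7, -0.7]
opening: 0.631
grasp_force: 0.0
```

```bash
python3 plan.py -16.7 .4448 .0755 .028
```

```text
[ 0.011 -0.07   0.614]
```

Request:
drive_tool --pt "55 0.01 -0.06 0.1 0 0 0" --pt "55 0.01 -0.06 0.35 0 0 0" --pt "55 0.01 -0.06 0.5 0 0 0" --pt "55 0.01 -0.06 0.615 0 0 0" --pt "55 0.01 -0.06 0.615 0 0 0" --pt "20 0.01 -0.06 0.615 0 0 0" --pt "20 0.01 -0.06 0.615 0 0 0" --pt "20 0.01 -0.06 0.615 0 0 0"

```text
time_s: 8.1
position: [0.4461, 0.0749, 0.0283]
tcp_rot: [[0.288, 0.958, 0.002], [0.958, -0.288, -0.0], [0.0, 0.002, -1.0]]
force: [-0.6, 1.2, 0.2]
opening: 0.443
grasp_force: 0.0
```

```bash
python3 plan.py -16.7 .4448 .0755 .1 .606 -.078 .1; python3 plan.py -16.7 .4448 .0755 .1
```

```text
[-0.839  1.654 -0.   ]
[ 0.002 -0.011 -0.598]
```

Request:
drive_tool --pt "20 0 0 0 0 0 0" --pt "20 0 0 0 0 0 0" --pt "20 0 0 0 0 0 0" --pt "20 0 0 -0.2 0 0 0" --pt "20 0 0 -0.4 0 0 0" --pt "20 0 0 -0.62 0 0 0" --pt "20 -0.1 0.25 -0.62 0 0 0" --pt "20 -0.25 0.5 -0.62 0 0 0"

```text
time_s: 8.9
position: [0.4943, 0.0295, 0.1031]
tcp_rot: [[0.285, 0.959, 0.002], [0.959, -0.285, -0.0], [0.0, 0.002, -1.0]]
force: [0.3, -0.4, -0.2]
opening: 0.365
grasp_force: 29.9
```

Request:
drive_tool --pt "20 -0.12 0.25 0 0 0 0" --pt "20 -0.25 0.5 0 0 0 0" --pt "20 -0.4 0.75 0 0 0 0" --pt "20 -0.55 1 0 0 0 0" --pt "20 -0.55 1 0 0 0 0" --pt "20 -0.55 1 0 0 0 0"

```text
time_s: 9.5
position: [0.5894, -0.069, 0.1014]
tcp_rot: [[0.289, 0.957, -0.001], [0.957, -0.289, 0.001], [0.0, -0.002, -1.0]]
force: [-1.2, 0.8, 0.2]
opening: 0.365
grasp_force: 29.9
```

```bash
python3 plan.py -16.7 .606 -.078 .0325
```

```text
[-0.032  0.154  0.574]
```

Request:
drive_tool --pt "20 -0.03 0.155 0 0 0 0" --pt "20 -0.03 0.155 0.15 0 0 0" --pt "20 -0.03 0.155 0.3 0 0 0" --pt "20 -0.03 0.155 0.42 0 0 0" --pt "20 -0.03 0.155 0.5 0 0 0" --pt "20 -0.03 0.155 0.55 0 0 0" --pt "20 -0.03 0.155 0.575 0 0 0" --pt "20 -0.03 0.155 0.575 0 0 0"

```text
time_s: 10.3
position: [0.6066, -0.0773, 0.0328]
tcp_rot: [[0.287, 0.958, -0.0], [0.958, -0.287, 0.0], [0.0, -0.0, -1.0]]
force: [0.5, 1.1, -0.8]
opening: 0.365
grasp_force: 29.9
```

```bash
python3 plan.py -16.7 .606 -.078 .107 .4615 -.1425 .107
```

```text
[-0.861 -0.999 -0.   ]
```

Request:
drive_tool --pt "55 0 0 0 0 0 0" --pt "55 0 0 0 0 0 0" --pt "55 0 0 0 0 0 0" --pt "55 0 0 -0.2 0 0 0" --pt "55 0 0 -0.4 0 0 0" --pt "55 0 0 -0.62 0 0 0" --pt "55 -0.2 -0.3 -0.62 0 0 0" --pt "55 -0.4 -0.6 -0.62 0 0 0"

```text
time_s: 11.1
position: [0.5249, -0.1033, 0.1089]
tcp_rot: [[0.286, 0.958, 0.005], [0.958, -0.286, -0.002], [-0.001, 0.005, -1.0]]
force: [-0.5, -0.8, -0.1]
opening: 0.631
grasp_force: 0.0
```

```bash
python3 plan.py -16.7 .4615 -.1425 .1; python3 - <<'E'
from h import *
for n in('side','scene'):
    c=cam(n); P=cloud(c)
    m=(np.hypot(P[...,0]-.6135,P[...,1]+.0535)<.07)&(abs(P[...,2]-.055)<.005); q=P[m]; s=(q-[.6135,-.0535,0])[:,:2]@[.292,.956]
    for k in(s>0,s<0): print(n,np.round([*q[k].mean(0),*np.ptp(q[k][:,:2],axis=0),q[k][:,2].max()],4))
    # tray inner cells: blue felt
    h=cv2.cvtColor(c['color'],cv2.COLOR_BGR2HSV); m=((h[...,0]>100)&(h[...,0]<130)&(h[...,1]>90)&(np.hypot(P[...,0]-.593,P[...,1]+.2515)<.08)).astype(np.uint8)
    k,L,S,C=cv2.connectedComponentsWithStats(m)
    for i in range(1,k):
        if S[i,4]>20: print(n,'felt',S[i,4],onz(c,C[i],.003).round(4))
E
```

```text
[-0.465 -0.412  0.074]
side [ 0.6214 -0.0321  0.0547  0.0309  0.0338  0.0589]
side [ 0.6049 -0.0795  0.0548  0.0328  0.0339  0.0583]
side felt 97 [[ 0.5918 -0.2113  0.003 ]]
side felt 103 [[ 0.6025 -0.2611  0.003 ]]
scene [ 0.618  -0.0297  0.0539  0.0319  0.0329  0.0559]
scene [ 0.6033 -0.0769  0.0539  0.0336  0.0319  0.0567]
scene felt 27 [[ 0.608  -0.2183  0.003 ]]
scene felt 30 [[ 0.6195 -0.2682  0.003 ]]
```

Both shot cans are seated, with tops at about 55 mm. Now the first fresh can, turning to the tray's yaw.

Request:
drive_tool --pt "55 -0.15 -0.15 0 0 0 -0.09" --pt "55 -0.3 -0.3 0 0 0 -0.18" --pt "55 -0.465 -0.41 0.05 0 0 -0.27" --pt "55 -0.465 -0.41 0.05 0 0 -0.345" --pt "55 -0.465 -0.41 0.05 0 0 -0.345" --pt "55 -0.465 -0.41 0.05 0 0 -0.345"

```text
time_s: 11.8
position: [0.4616, -0.1423, 0.1017]
tcp_rot: [[-0.222, 0.975, 0.001], [0.975, 0.222, -0.001], [-0.001, 0.001, -1.0]]
force: [0.9, 0.1, 0.2]
opening: 0.63
grasp_force: 0.0
```

```bash
python3 plan.py 13 .4615 -.1425 .028;python3 plan.py 13 .4615 -.1425 .1 .587 -.227 .1
```

```text
[-0.002 -0.002  0.614]
[-0.921  0.861 -0.   ]
```

Request:
drive_tool --pt "55 0 0 0.2 0 0 0" --pt "55 0 0 0.4 0 0 0" --pt "55 0 0 0.55 0 0 0" --pt "55 0 0 0.615 0 0 0" --pt "20 0 0 0.615 0 0 0" --pt "20 0 0 0.615 0 0 0" --pt "20 0 0 0.615 0 0 0" --pt "20 0 0 0.615 0 0 0"

```text
time_s: 12.6
position: [0.4614, -0.1422, 0.0284]
tcp_rot: [[-0.224, 0.975, 0.002], [0.975, 0.224, -0.001], [-0.001, 0.001, -1.0]]
force: [0.4, -0.6, 0.3]
opening: 0.363
grasp_force: 29.8
```

Request:
drive_tool --pt "20 0 0 0 0 0 0" --pt "20 0 0 0 0 0 0" --pt "20 0 0 -0.2 0 0 0" --pt "20 0 0 -0.4 0 0 0" --pt "20 0 0 -0.62 0 0 0" --pt "20 -0.15 0.15 -0.62 0 0 0" --pt "20 -0.3 0.3 -0.62 0 0 0" --pt "20 -0.45 0.45 -0.62 0 0 0"

```text
time_s: 13.4
position: [0.526, -0.1828, 0.1025]
tcp_rot: [[-0.224, 0.975, 0.0], [0.975, 0.224, -0.0], [-0.0, 0.0, -1.0]]
force: [-0.3, 0.2, 0.6]
opening: 0.366
grasp_force: 29.7
```

```bash
python3 plan.py 12.9 .587 -.227 .1
```

```text
[-0.472  0.413  0.021]
```

Request:
drive_tool --pt "20 -0.2 0.2 0 0 0 0" --pt "20 -0.47 0.41 0 0 0 0" --pt "20 -0.47 0.41 0 0 0 0" --pt "20 -0.47 0.41 0 0 0 0" --pt "20 -0.47 0.41 0.2 0 0 0" --pt "20 -0.47 0.41 0.38 0 0 0" --pt "20 -0.47 0.41 0.5 0 0 0" --pt "20 -0.47 0.41 0.5 0 0 0"

```text
time_s: 14.2
position: [0.5834, -0.2247, 0.0397]
tcp_rot: [[-0.224, 0.975, -0.006], [0.975, 0.224, 0.003], [0.005, -0.005, -1.0]]
force: [-0.8, -0.2, -1.0]
opening: 0.363
grasp_force: 29.7
```

```bash
python3 plan.py 12.9 .587 -.227 .0325; python3 plan.py 12.9 .587 -.227 .107 .4085 -.2405 .107; python3 - <<'E'
from h import *
a=cam('side')['color'][150:270,300:420];b=cam('scene')['color'][130:250,310:430]
cv2.imwrite('pics/s6.png',cv2.resize(np.hstack([a,b]),None,fx=3.3,fy=3.3))
E
```

```text
[-0.026  0.025  0.06 ]
[ 0.222 -1.475 -0.   ]
```

View pics/s6.png

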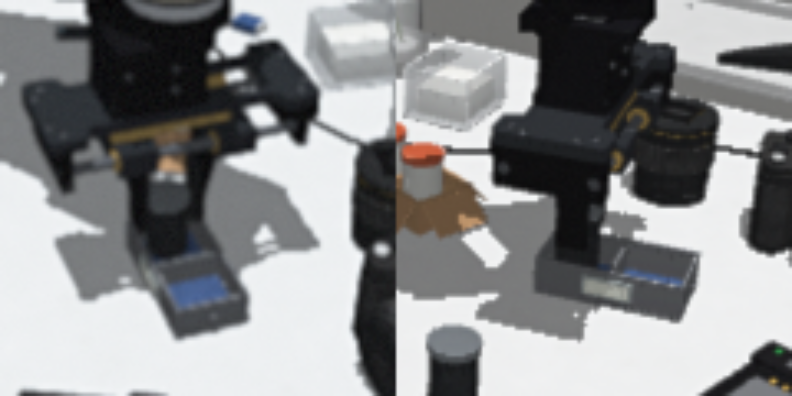

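The can is in the far bay, held clear of the lens, which stands at (375,170) in the left view. I'll lower it the rest of the way, release and back off.

Request:
drive_tool --pt "20 -0.02 0.02 0 0 0 0" --pt "20 -0.02 0.02 0.03 0 0 0" --pt "20 -0.02 0.02 0.06 0 0 0" --pt "20 -0.02 0.02 0.06 0 0 0"

```text
time_s: 14.7
position: [0.5887, -0.2281, 0.0345]
tcp_rot: [[-0.224, 0.975, -0.001], [0.975, 0.224, 0.0], [0.0, -0.0, -1.0]]
force: [-0.4, 0.5, -0.6]
opening: 0.366
grasp_force: 29.7
```

Request:
drive_tool --pt "55 0 0 0 0 0 0" --pt "55 0 0 0 0 0 0" --pt "55 0 0 0 0 0 0" --pt "55 0 0 -0.2 0 0 0" --pt "55 0 0 -0.4 0 0 0" --pt "55 0 0 -0.62 0 0 0" --pt "55 0.1 -0.35 -0.62 0 0 0" --pt "55 0.2 -0.7 -0.62 0 0 0"

```text
time_s: 15.5
position: [0.5024, -0.2243, 0.1105]
tcp_rot: [[-0.226, 0.974, 0.004], [0.974, 0.226, -0.003], [-0.004, 0.003, -1.0]]
force: [-0.3, -0.3, -0.6]
opening: 0.631
grasp_force: 0.0
```

```bash
python3 plan.py 12.9 .4085 -.2405 .1
```

```text
[ 0.043 -0.793  0.087]
```

Request:
drive_tool --pt "55 0.02 -0.3 0 0 0 0" --pt "55 0.04 -0.6 0.05 0 0 0" --pt "55 0.04 -0.79 0.08 0 0 0" --pt "55 0.04 -0.79 0.08 0 0 0" --pt "55 0.04 -0.79 0.08 0 0 0" --pt "55 0.04 -0.79 0.08 0 0 0"

```text
time_s: 16.1
position: [0.4098, -0.241, 0.0999]
tcp_rot: [[-0.224, 0.974, 0.002], [0.974, 0.224, -0.002], [-0.002, 0.002, -1.0]]
force: [-0.2, -0.1, 0.8]
opening: 0.63
grasp_force: 0.0
```

```bash
python3 plan.py 12.9 .4085 -.2405 .028;python3 plan.py 12.9 .4085 -.2405 .1 .599 -.276 .1
```

```text
[ 0.006 -0.01   0.6  ]
[-0.643  1.481 -0.   ]
```

Request:
drive_tool --pt "55 0 -0.01 0.2 0 0 0" --pt "55 0 -0.01 0.4 0 0 0" --pt "55 0 -0.01 0.54 0 0 0" --pt "55 0 -0.01 0.6 0 0 0" --pt "20 0 -0.01 0.6 0 0 0" --pt "20 0 -0.01 0.6 0 0 0" --pt "20 0 -0.01 0.6 0 0 0" --pt "20 0 -0.01 0.6 0 0 0"

```text
time_s: 16.9
position: [0.4076, -0.2409, 0.0283]
tcp_rot: [[-0.224, 0.975, 0.001], [0.975, 0.224, -0.001], [-0.002, 0.001, -1.0]]
force: [0.5, 0.3, -0.2]
opening: 0.365
grasp_force: 29.8
```

Request:
drive_tool --pt "20 0 0 0 0 0 0" --pt "20 0 0 0 0 0 0" --pt "20 0 0 -0.2 0 0 0" --pt "20 0 0 -0.4 0 0 0" --pt "20 0 0 -0.62 0 0 0" --pt "20 -0.15 0.25 -0.62 0 0 0" --pt "20 -0.3 0.5 -0.62 0 0 0" --pt "20 -0.4 0.75 -0.62 0 0 0"

```text
time_s: 17.7
position: [0.5068, -0.2682, 0.1027]
tcp_rot: [[-0.223, 0.975, 0.001], [0.975, 0.223, -0.001], [-0.002, 0.001, -1.0]]
force: [0.2, -0.2, -0.9]
opening: 0.368
grasp_force: 29.7
```

```bash
python3 plan.py 12.9 .599 -.276 .1
```

```text
[-0.235  0.734  0.022]
```

Request:
drive_tool --pt "20 -0.08 0.25 0 0 0 0" --pt "20 -0.16 0.5 0 0 0 0" --pt "20 -0.235 0.73 0 0 0 0" --pt "20 -0.235 0.73 0 0 0 0" --pt "20 -0.235 0.73 0 0 0 0" --pt "20 -0.235 0.73 0.2 0 0 0" --pt "20 -0.235 0.73 0.35 0 0 0" --pt "20 -0.235 0.73 0.35 0 0 0"

```text
time_s: 18.5
position: [0.5934, -0.2733, 0.0572]
tcp_rot: [[-0.223, 0.975, -0.007], [0.975, 0.223, 0.005], [0.006, -0.006, -1.0]]
force: [-0.2, 0.5, -0.1]
opening: 0.363
grasp_force: 29.7
```

```bash
python3 plan.py 12.9 .599 -.276 .0325
```

```text
[-0.033  0.04   0.206]
```

Request:
drive_tool --pt "20 -0.01 0.01 0 0 0 0" --pt "20 -0.01 0.01 0.08 0 0 0" --pt "20 -0.01 0.01 0.15 0 0 0" --pt "20 -0.01 0.01 0.2 0 0 0" --pt "20 -0.01 0.01 0.2 0 0 0"

```text
time_s: 19.0
position: [0.5979, -0.2753, 0.0348]
tcp_rot: [[-0.224, 0.975, -0.002], [0.975, 0.224, 0.001], [0.002, -0.002, -1.0]]
force: [-0.6, 0.5, 0.1]
opening: 0.363
grasp_force: 29.7
```

Request:
drive_tool --pt "55 0 0 0 0 0 0" --pt "55 0 0 0 0 0 0" --pt "55 0 0 0 0 0 0" --pt "55 0 0 -0.2 0 0 0" --pt "55 0 0 -0.4 0 0 0" --pt "55 0 0 -0.62 0 0 0" --pt "55 0.3 -0.3 -0.62 0 0 0" --pt "55 0.6 -0.6 -0.62 0 0 0"

```text
time_s: 19.8
position: [0.5148, -0.2237, 0.1119]
tcp_rot: [[-0.224, 0.975, 0.005], [0.975, 0.224, -0.003], [-0.004, 0.004, -1.0]]
force: [-1.1, 0.2, -0.7]
opening: 0.63
grasp_force: 0.0
```

```bash
python3 - <<'E'
from h import *
for n in('side','scene'):
    c=cam(n); P=cloud(c)
    m=(np.hypot(P[...,0]-.593,P[...,1]+.2515)<.07)&(abs(P[...,2]-.055)<.005); q=P[m]; s=(q-[.593,-.2515,0])[:,:2]@[-.225,.974]
    for k in(s>0,s<0): print(n,k.sum(),np.round([*q[k].mean(0),*np.ptp(q[k][:,:2],axis=0),q[k][:,2].max()],4))
    # battery top
    m=(np.hypot(P[...,0]-.445,P[...,1]+.04)<.05)&(abs(P[...,2]-.0165)<.004)
    print('batt',m.sum(),cv2.minAreaRect((P[m][:,:2]*1000).astype(np.float32)))
E
python3 plan.py 12.9 .445 -.04 .1
```

```text
side 123 [ 0.5897 -0.2303  0.0549  0.0333  0.0335  0.0574]
side 141 [ 0.5992 -0.2773  0.0551  0.0319  0.0347  0.0574]
batt 146 ((445.351318359375, -42.08578109741211), (35.531646728515625, 56.29634475708008), 0.21547220647335052)
scene 101 [ 0.5874 -0.2281  0.0538  0.0332  0.0312  0.0556]
scene 105 [ 0.5971 -0.2742  0.0537  0.0372  0.032   0.0557]
batt 199 ((443.7824401855469, -39.7774658203125), (37.447383880615234, 55.916690826416016), 0.26288312673568726)
[ 1.523 -0.143  0.071]
```

All four cans are seated. For the battery and pocket fits I'll use the wrist camera close up, first positioned so it looks at the battery.

```bash
python3 plan.py 12.9 .462 -.107 .11
```

```text
[ 0.948 -0.13  -0.012]
```

Request:
drive_tool --pt "60 0.3 -0.1 0 0 0 0.07" --pt "60 0.6 -0.2 0 0 0 0.144" --pt "60 0.97 -0.26 0 0 0 0.144" --pt "60 0.97 -0.26 0 0 0 0.144" --pt "60 0.97 -0.26 0 0 0 0.144" --pt "60 0.97 -0.26 0 0 0 0.144"

```text
time_s: 20.5
position: [0.459, -0.1175, 0.1108]
tcp_rot: [[-0.01, 1.0, 0.003], [1.0, 0.01, -0.002], [-0.002, 0.003, -1.0]]
force: [0.9, -0.2, 0.1]
opening: 0.687
grasp_force: 0.0
```

```bash
cat > wr.py <<'E'
from h import *
import sys
def look(x,y,z,lo,hi,rad,png):
    c=cam('wrist'); cv2.imwrite(png,c['color']); P=cloud(c); g=c['color'].mean(-1)
    print('desk z',np.median(P[...,2][(c['range_z']>0)&(abs(P[...,2])<.01)]))
    V,U=np.mgrid[0:400,0:640]; W=onz(c,np.c_[U.ravel(),V.ravel()],z).reshape(400,640,3)
    m=(np.hypot(W[...,0]-x,W[...,1]-y)<rad)&(g>=lo)&(g<=hi)&(V<225)
    k,L,S,C=cv2.connectedComponentsWithStats(m.astype(np.uint8)); i=1+S[1:,4].argmax()
    m=cv2.morphologyEx((L==i).astype(np.uint8),cv2.MORPH_CLOSE,np.ones((5,5)))
    ct=max(cv2.findContours(m,0,1)[0],key=len); w=onz(c,ct.reshape(-1,2),z)
    print('px',C[i],S[i],cv2.minAreaRect((w[:,:2]*1000).astype(np.float32)))
E
python3 -c "
from wr import *
look(.4445,-.0395,.016,0,100,.06,'pics/w7.png'); print(read_state()['position'])"
```

```text
desk z 0.0001576687697547909
px [300.05003652 112.19649379] [ 278   81   44   64 2738] ((445.8834533691406, -41.27044677734375), (35.779083251953125, 51.14792251586914), 0.9389458298683167)
[ 0.4590086 -0.117742   0.110722 ]
```

View pics/w7.png

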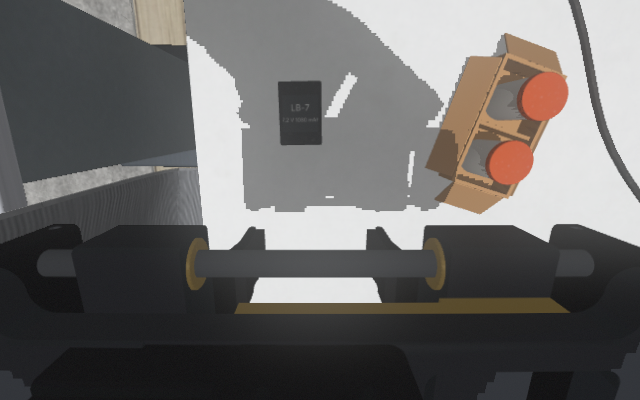

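The battery is at (300,112), square to the frame, at (0.446, -0.041). Both shot cans stand upright in the carton at (544,95) and (510,162).

```bash
python3 plan.py .6 .446 -.041 .03
```

```text
[ 0.641 -0.102  0.673]
```

Request:
drive_tool --pt "60 0.3 -0.05 0 0 0 0" --pt "60 0.64 -0.1 0.1 0 0 0" --pt "60 0.64 -0.1 0.3 0 0 0" --pt "60 0.64 -0.1 0.5 0 0 0" --pt "60 0.64 -0.1 0.67 0 0 0" --pt "60 0.64 -0.1 0.67 0 0 0" --pt "60 0.64 -0.1 0.67 0 0 0"

```text
time_s: 21.25
position: [0.4453, -0.0404, 0.0298]
tcp_rot: [[-0.009, 1.0, -0.0], [1.0, 0.009, 0.0], [0.0, -0.0, -1.0]]
force: [0.1, -0.9, 0.4]
opening: 0.687
grasp_force: 0.0
```

```bash
python3 plan.py .6 .446 -.041 .0065
```

```text
[-0.005  0.006  0.194]
```

Request:
drive_tool --pt "60 -0.005 0 0.1 0 0 0" --pt "60 -0.005 0 0.195 0 0 0" --pt "60 -0.005 0 0.195 0 0 0" --pt "25 -0.005 0 0.195 0 0 0" --pt "25 -0.005 0 0.195 0 0 0" --pt "25 -0.005 0 0.195 0 0 0" --pt "25 -0.005 0 0.195 0 0 0" --pt "25 -0.005 0 0.195 0 0 0"

```text
time_s: 22.05
position: [0.4449, -0.0403, 0.0069]
tcp_rot: [[-0.01, 1.0, 0.001], [1.0, 0.01, -0.0], [-0.0, 0.001, -1.0]]
force: [-0.3, 0.2, 3.0]
opening: 0.404
grasp_force: 30.0
```

Request:
drive_tool --pt "25 0 0 0 0 0 0" --pt "25 0 0 -0.1 0 0 0" --pt "25 0 0 -0.25 0 0 0" --pt "25 0 0 -0.45 0 0 0" --pt "25 0 0 -0.7 0 0 0" --pt "25 0 0 -0.8 0 0 0" --pt "25 0 0 -0.8 0 0 0"

```text
time_s: 22.75
position: [0.4457, -0.0406, 0.104]
tcp_rot: [[-0.01, 1.0, 0.004], [1.0, 0.01, -0.001], [-0.001, 0.004, -1.0]]
force: [-0.6, -0.4, -0.5]
opening: 0.406
grasp_force: 30.0
```

```bash
python3 plan.py .6 .567 -.407 .1; python3 - <<'E'
from h import *
for n in('scene','side'):
    c=cam(n);P=cloud(c);m=(np.hypot(P[...,0]-.446,P[...,1]+.041)<.035)&(P[...,2]<.115)&(P[...,2]>.005); print(n,m.sum(),np.percentile(P[m][:,2],[2,50,98]) if m.any() else '')
E
```

```text
[-3.064  0.979  0.034]
scene 265 [0.09821632 0.11125658 0.11443412]
side 225 [0.09849453 0.1124847  0.11487437]
```

Request:
drive_tool --pt "25 -0.25 0.08 0 0 0 -0.09" --pt "25 -0.5 0.16 0 0 0 -0.18" --pt "25 -0.75 0.24 0 0 0 -0.27" --pt "25 -1 0.32 0 0 0 -0.36" --pt "25 -1 0.32 0 0 0 -0.45" --pt "25 -1 0.32 0 0 0 -0.54" --pt "25 -1 0.32 0 0 0 -0.63" --pt "25 -1 0.32 0 0 0 -0.72"

```text
time_s: 23.65
position: [0.4832, -0.1595, 0.1008]
tcp_rot: [[-0.889, 0.458, -0.003], [0.458, 0.889, 0.002], [0.004, 0.0, -1.0]]
force: [0.4, 0.7, -0.9]
opening: 0.413
grasp_force: 30.0
```

```bash
python3 -c "
from rig import *
R=read_state()['tcp_rot'];import numpy as np
y=np.degrees(np.arctan2(R[1,1],R[0,1]));print(y,(y-78)*np.pi/180/1.5); import os; os.system(f'python3 plan.py {y} .567 -.407 .1')"
```

```text
[-1.566 -1.514  0.007]
62.746940420438605 -0.17747740711080554
```

Request:
drive_tool --pt "25 -0.12 -0.12 0 0 0 -0.05" --pt "25 -0.25 -0.25 0 0 0 -0.1" --pt "25 -0.4 -0.4 0 0 0 -0.15" --pt "25 -0.55 -0.55 0 0 0 -0.177" --pt "25 -0.7 -0.7 0 0 0 -0.177" --pt "25 -0.85 -0.8 0 0 0 -0.177" --pt "25 -0.85 -0.8 0 0 0 -0.177"

```text
time_s: 24.35
position: [0.5312, -0.2949, 0.1009]
tcp_rot: [[-0.976, 0.216, 0.001], [0.216, 0.976, -0.001], [-0.001, -0.001, -1.0]]
force: [-0.1, 0.2, -0.5]
opening: 0.407
grasp_force: 30.0
```

```bash
python3 plan.py 78 .567 -.407 .1
```

```text
[-0.486 -0.852  0.007]
```

Request:
drive_tool --pt "25 -0.1 -0.2 0 0 0 0" --pt "25 -0.2 -0.4 0 0 0 0" --pt "25 -0.35 -0.6 0 0 0 0" --pt "25 -0.48 -0.85 0 0 0 0" --pt "25 -0.48 -0.85 0 0 0 0" --pt "25 -0.48 -0.85 0 0 0 0"

```text
time_s: 24.95
position: [0.5635, -0.4026, 0.1007]
tcp_rot: [[-0.977, 0.214, -0.003], [0.214, 0.977, 0.004], [0.004, 0.003, -1.0]]
force: [0.2, 0.8, -0.8]
opening: 0.408
grasp_force: 30.0
```

```bash
python3 -c "
from wr import *
look(.502,-.395,.014,75,150,.045,'pics/w8.png'); print(read_state()['position'],read_state()['tcp_rot'][:2,1])"
```

```text
desk z 0.0001356628075584579
px [304.78896626 123.55775754] [ 265   85   85   87 5601] ((498.6854248046875, -396.6162414550781), (69.5986328125, 69.60334014892578), 78.47444152832031)
[ 0.56336901 -0.40182076  0.1008275 ] [0.21356233 0.97692435]
```

View pics/w8.png

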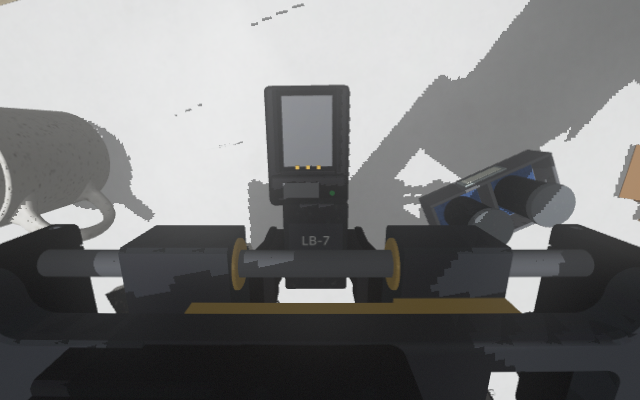

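The pocket floor shows cleanly at about x 281–333, y 95–167. The battery in the fingers is square to it. My mask leaked into the rim, so I tighten it.

```bash
python3 -c "
from wr import *
for lo in(100,115,130):look(.5015,-.395,.014,lo,200,.0365,'pics/w9.png')
c=cam('wrist')['color'].mean(-1)
print(c[130,260:355:3].round()); print(c[80:180:3,300].round()); print(read_state()['position'],read_state()['tcp_rot'][:2,1])"
```

```text
desk z 0.0001338099882732875
px [305.79285917 130.84443185] [ 280   96   52   74 3529] ((501.1949462890625, -397.94683837890625), (41.40092849731445, 59.17603302001953), 77.7535629272461)
desk z 0.00013307188979833464
px [305.84231651 130.62127294] [ 280   96   51   73 3488] ((500.89886474609375, -397.76947021484375), (40.57185745239258, 58.746177673339844), 78.48523712158203)
desk z 0.00013401344894123281
px [305.75660433 130.00178094] [ 281   95   50   74 3369] ((501.0531311035156, -397.73577880859375), (40.187156677246094, 59.050621032714844), 78.49993896484375)
[231. 230.  79.  84.  82.  77.  73.  83. 142. 141. 141. 141. 140. 140.
 139. 139. 139. 138. 138. 138. 138. 138. 138. 137.  66.  68.  69.  76.
  75.  71. 227. 227.]
[228. 229.  79.  79.  75. 132. 146. 144. 143. 143. 143. 143. 142. 141.
 141. 141. 140. 139. 138. 138. 138. 137. 137. 136. 136. 135. 135. 135.
 134.  59.  63.  60.  62.  66.]
[ 0.56432675 -0.4023895   0.10222396] [0.21257909 0.97714322]
```

```bash
python3 plan.py 77.8 .5003 -.3977 .05
```

```text
[ 0.53  -0.075  0.435]
```

Request:
drive_tool --pt "25 0.15 -0.02 0 0 0 -0.007" --pt "25 0.3 -0.05 0 0 0 -0.007" --pt "25 0.53 -0.075 0 0 0 -0.007" --pt "25 0.53 -0.075 0 0 0 -0.007" --pt "25 0.53 -0.075 0.15 0 0 -0.007" --pt "25 0.53 -0.075 0.3 0 0 -0.007" --pt "25 0.53 -0.075 0.42 0 0 -0.007" --pt "25 0.53 -0.075 0.42 0 0 -0.007"

```text
time_s: 26.0
position: [0.5, -0.3977, 0.05]
tcp_rot: [[-0.979, 0.203, -0.003], [0.203, 0.979, 0.003], [0.003, 0.003, -1.0]]
force: [-0.1, 0.7, -0.7]
opening: 0.408
grasp_force: 30.0
```

Request:
drive_tool --pt "25 0 0 0 0 0 0" --pt "25 0 0 0 0 0 0" --pt "25 0 0 0 0 0 0"

```text
time_s: 26.3
position: [0.5013, -0.3998, 0.0531]
tcp_rot: [[-0.979, 0.203, 0.001], [0.203, 0.979, -0.001], [-0.002, -0.001, -1.0]]
force: [-0.1, -0.3, -1.0]
opening: 0.408
grasp_force: 30.0
```

```bash
python3 plan.py 78.2 .5003 -.3977 .0225
```

```text
[0.012 0.016 0.255]
```

Request:
drive_tool --pt "25 0.01 0.016 0.05 0 0 0" --pt "25 0.01 0.016 0.12 0 0 0" --pt "25 0.01 0.016 0.18 0 0 0" --pt "25 0.01 0.016 0.21 0 0 0" --pt "25 0.01 0.016 0.21 0 0 0" --pt "25 0.01 0.016 0.21 0 0 0"

```text
time_s: 26.9
position: [0.4999, -0.3972, 0.0267]
tcp_rot: [[-0.979, 0.203, -0.0], [0.203, 0.979, 0.0], [0.0, 0.0, -1.0]]
force: [-0.1, -0.2, 0.0]
opening: 0.412
grasp_force: 30.0
```

```bash
python3 plan.py 78.2 .5003 -.3977 .0225
```

```text
[-0.004 -0.003  0.035]
```

Request:
drive_tool --pt "25 0 0 0.02 0 0 0" --pt "25 0 0 0.035 0 0 0" --pt "25 0 0 0.035 0 0 0" --pt "25 0 0 0.035 0 0 0"

```text
time_s: 27.3
position: [0.4999, -0.3972, 0.0228]
tcp_rot: [[-0.979, 0.203, 0.0], [0.203, 0.979, -0.0], [-0.0, -0.0, -1.0]]
force: [-0.2, -0.3, -0.2]
opening: 0.407
grasp_force: 30.0
```

Release slowly to a modest opening, then rise.

Request:
drive_tool --pt "50 0 0 0 0 0 0" --pt "50 0 0 0 0 0 0" --pt "50 0 0 0 0 0 0" --pt "50 0 0 0 0 0 0" --pt "50 0 0 -0.15 0 0 0" --pt "50 0 0 -0.4 0 0 0" --pt "50 0 0 -0.8 0 0 0" --pt "50 0 0 -0.8 0 0 0"

```text
time_s: 28.1
position: [0.5033, -0.4008, 0.1254]
tcp_rot: [[-0.979, 0.203, 0.009], [0.203, 0.979, -0.01], [-0.011, -0.008, -1.0]]
force: [0.0, -0.8, 0.9]
opening: 0.572
grasp_force: 0.0
```

Request:
drive_tool --pt "50 -0.2 0 0 0 0 0" --pt "50 -0.4 0 0 0 0 0" --pt "50 -0.53 0 0 0 0 0" --pt "50 -0.53 0 0 0 0 0" --pt "50 -0.53 0 0 0 0 0"

```text
time_s: 28.6
position: [0.5614, -0.4096, 0.118]
tcp_rot: [[-0.979, 0.203, -0.002], [0.203, 0.979, 0.001], [0.002, 0.001, -1.0]]
force: [0.3, 0.1, -0.2]
opening: 0.581
grasp_force: 0.0
```

```bash
python3 - <<'E'
from h import *
c=cam('wrist');P=cloud(c);cv2.imwrite('pics/w10.png',c['color'])
d=P-np.array([.501,-.3978,0]); a=np.radians(-11.6); u=d[...,0]*np.cos(a)+d[...,1]*np.sin(a); v=-d[...,0]*np.sin(a)+d[...,1]*np.cos(a)
m=(abs(u)<.033)&(abs(v)<.026)&(abs(P[...,2]-.03)<.0045)&(np.arange(400)[:,None]<225)
print(m.sum(),cv2.minAreaRect((np.c_[u[m],v[m]]*1000).astype(np.float32)))
for s in((u<-.012),(u>.012),(v<-.008),(v>.008)): print(np.median(P[...,2][m&s]).round(4))
E
```

```text
2753 ((-1.6039695739746094, -1.2378482818603516), (51.4251594543457, 36.076114654541016), 0.21612539887428284)
0.0301
0.0301
0.0302
0.0302
```

View pics/w10.png

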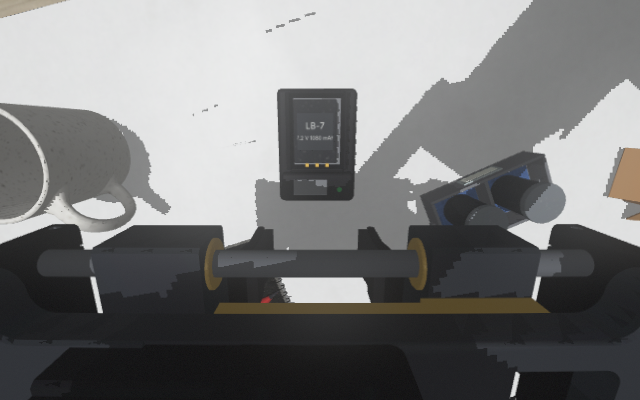

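The battery lies flat and seated at (316,130): its top is level at 30 mm, which is the pocket floor plus 16 mm. Both fresh cans stand in the tray. Handing in.

```bash
python3 -c "
from rig import order
print(order.hand_in())"
```

```text
the job is handed in; nothing more can be done
None
```

The job is handed in at about 29 s: both shot films stand in the carton, both fresh films stand in the tray, and the battery lies flat in the charger pocket; nothing went near the earbud case or USB stick, though I didn't re-measure them at the end.

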